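Load the cell carrier into the photometer

TASK

Take the narrow cell carrier with the two square wells from its rest and slide it, wells end first, into the bay in the front of the photometer. Push it gently on through the drag until you feel the sprung stop inside, leave it resting against that stop without ramming it, and then throw the clamp lever fully over to lock. Leave the wide carrier, bottles, dish and glassware where they are.

Things in the scene. Friction and masses are not known exactly. Their poses are not given: they have to be found in the camera images.
- carrier: Narrow bar, 130 long x 24 wide x 24 high, 100 to 200 g. Origin: centre of its underside. x axis: along the bar to the front end. Front part hollow aluminium with two 13 mm square dark wells in its top, tip stepped to 20 x 20; rear 50 mm solid steel with dark grip lines, balancing 32 behind its middle. It lies level on one of the two rests, front away from the robot, underside 28 above the table.
- carrier_nose (a point): Centre of the carrier's front end face (65 ahead of its middle, 12 above its underside).
- carrier_grip (a point): Place to hold the carrier: 43 behind its middle (22 from the rear end), at mid height, 12 above the underside. Grasp across the 24 mm width from above.
- wide_carrier: The other carrier, to be left alone: aluminium bar 130 x 42 wide x 24 high with one round well, too wide for the bay. Origin: centre of its underside. On the rack's other rest.
- rack: Fixed grey plate 150 (x) x 140 (y) x 8 with two rests 130 long, 22 wide, 20 high at y = -42 and +42; which carrier is on which rest varies. Origin: centre of the underside.
- photometer: Fixed instrument. Origin: at table level under the middle of the bay mouth, in the front face. x points straight into the bay, y to the left seen along x, z up. Front block 116 deep, from y = -170 to +65, top 67 high; behind it a box 174 deep, 98 high.
- bay_mouth (a point): Centre of the bay mouth, in the front face, 43.5 above the table; axes as the photometer. The bay is a level blind slot 26.4 wide, 27 high, floor 30 above the table; it flares by 5.5 each side over the first 11 of depth. A sprung shoe in its left wall, about 35 to 55 inside, presses the carrier sideways; beyond it the carrier drags with some 1 to 5 N and stays where it is left.
- stop: Stop unit hidden in the bay; origin and axes are the photometer's. Its sprung plunger is 64 to 88 inside the mouth, set differently each time and not measured: the carrier at the stop sticks out 42 to 66. The plunger yields 1 mm per 3 N, bottoms after 7 mm, and must not be pressed by the carrier with over 12 N. The drag keeps the carrier against it after letting go.
- clamp (a joint): Clamp lever angle in rad: 0 open (leans towards the front of the photometer), 1.0 locked (leans to the back). It starts between 0 and 0.2 and stays where it is left.
- clamp_tip (a point): Centre of the 26 mm ball on the tip of the clamp lever, a 10 mm stalk 75 long that swings about an axis along the photometer's y; pivot 89 above the table, 50 behind the front face and 120 to the right of the bay (y = -120). Push the ball towards the photometer's back (its +x).
- flask: Conical glass flask, 84 across, 134 high, to be left alone. Origin: centre of the underside.
- beaker: Glass beaker, 70 across, 85 high, to be left alone. Origin: centre of the underside.
- wash_bottle: White plastic bottle, 68 across, 170 high, to be left alone. Origin: centre of the underside.
- reagent_jar: Small amber jar, 40 across, 50 high, standing between rack and photometer, to be left alone. Origin: centre of the underside.
- dish: White bowl, 90 across, 30 high, to be left alone. Origin: centre of the underside.
Things that resemble listed ones, but are neither listed nor needed, are in the scene too. What is shaped like the carrier but turquoise is not meant.

How it is judged (in metres and radians):
On the way, in this order (a step that is already met when the one before it is completed fails the run):
1. the carrier is in the bay, wells end first, pressed against the hidden stop (contact force between carrier and stop above 0.5 N and x of carrier_nose in the frame of photometer above 0.06 m), for 0.3 s.
2. the clamp lever is thrown over with the carrier still at the stop (value of joint clamp above 0.85 rad and contact force between carrier and stop above 0.2 N), for 0.2 s.
At the end, for the whole second after the job is handed in: The carrier lies still in the bay, its wells end more than 60 mm inside the mouth and touching the sprung stop (contact over 0.2 N), and the clamp lever stands beyond 0.85 rad (all of step 2 and x of carrier_nose in the frame of photometer above 0.06 m and linear speed of carrier below 0.01 m/s).
It fails at once if the stop is rammed: carrier presses on it with more than 12 N (contact force between carrier and stop above 12 N).
It fails at once if the wide carrier is displaced by more than 15 mm (distance of wide_carrier from where it was at the start of the episode above 0.015 m).
It fails at once if jar, bottle, dish or glassware displaced by more than 20 mm (distance of any of flask, beaker, wash_bottle, reagent_jar, dish from where it was at the start of the episode above 0.02 m).
It also fails if it takes over 72 s, if anything falls off the work surface, if the arm or the gripper's body presses on something with over 40 N, if the wrist force passes 120 N, or if a joint passes its speed limit or range.

ROBOT

A 6-joint arm with a two-finger parallel gripper is mounted at the origin on the work surface. World frame = base frame: x ahead of the robot, y to its left, z up, the work surface at z = 0. Lengths are in mm, angles in degrees, forces in N, time in s.
With the tool pointing down it reaches from about 300 to 850 mm from the base axis. Payload 4.2 kg.
Tool frame: the origin (TCP) lies at the very end of the fingers, on their centre line; the grasp point (between the pads) lies 19 mm behind it (env.grasp_offset is the distance from the TCP to the grasp point, in mm); z points along the fingers, y is the line along which they close (so a half turn about z gives the same grasp; the last joint's range is limited). The gripper opens to 91 mm and grips with 3 to 60 N. Pads are 32 mm wide; open, the fingers measure 118 mm over their backs; the gripper's body (76 mm by 178 mm) begins 60 mm behind the grasp point.
Start: joints at [-77.006, 18.312, 89.639, -0, 72.044, -1.146], TCP at [140.476, -557.593, 213.976] pointing down, gripper open.
Joint ranges: [-177.97, 177.97], [-48.28, 115.42], [12.27, 149.76], [-77.06, 257.06], [2.81, 150.46], [-146.56, 146.56]. Speed limits (degrees/s): [147.25, 147.25, 180, 180, 180, 180].

INTERFACE

Orientations are given as [roll, pitch, yaw] about the fixed x, y, z axes, in that order (R = Rz(yaw) Ry(pitch) Rx(roll)).
In Python, from workcell import env gives the robot as it stands. The module is installed in compiled form; this text tells all that it offers.
- The arm moves only by the tool send_rows, never from a script. Its argument "motion" is a list of rows, each an object of numbers: "tx", "ty", "tz": the shift along the tool's x, y, z in units of 500 mm (1.0 is 500 mm); "rx", "ry", "rz": the turn, a rotation vector about the tool's x, y, z in units of 30 degrees (1.0 is 30 degrees); "gripper": the closure, from -1 (fully open) to 1 (shut). In form: [{"tx": .., "ty": .., "tz": .., "rx": .., "ry": .., "rz": .., "gripper": ..}, ...]. A call has 1 to 12 rows; each row shifts and turns the commanded pose from where the row before left it, along the tool's axes as they then stand; what a row does not reach is not made up. A row lasts 1/8 s, in which the tool goes at most 62.5 mm and 10.7 degrees, less where a joint would pass 70% of its speed; a pose out of reach is approached as far as the arm can. A call with a number of a shift or a turn outside -1 to 1 is refused whole. A call with a gripper value outside its range is refused whole. The fingers move at their own pace and stop on an object; "grip_force" is the grip in N (left out, the last holds). Time passes only in rows, so rows that do not move let the fingers close. It gives the time, the measured TCP pose, the force, the opening and the grip force at its end, in the units of the state.
- env.state(): the state, without advancing time (a new reading comes with each control period).
- env.grab_frame(name): name is "side" or "top"; returns a dict with "frame" (420x560x3 uint8, red, green, blue), "vertical_fov" (degrees; the focal length in pixels is half the picture's height over the tangent of half this angle, whatever the lens; pixels are square), "cx", "cy" (the principal point, pixels), "k1" (the pictures are not rectified: a ray, as slopes to the right and down, at radius r is drawn at 1 + k1 r^2 times it, then the intrinsics apply), "rvec" (rotation vector, rad) and "tvec" (3), from world to camera coordinates, as OpenCV has them. Camera axes: x right, y down, z forward; pixel columns grow to the right and rows downward; lengths in mm; the calibration is good to about 2 mm. A picture is of the moment at which its call begins. There is no depth.
- env.job_done(): hands the job in; it is judged then, once.
The state is a dict: "time_s": time; "qpos": joint angles; "qvel": joint speeds; "effort": joint torques, N m; "ee_pos": TCP position; "ee_rot": TCP orientation; "force": force on the tool from outside, world axes, zero at the start; "torque": the same for the moment, N m; "gripper_width": finger opening in mm; "gripper_force": force on a finger pad.
Only numpy, scipy, OpenCV 4.12 (cv2) and the standard library are available. Lean on these libraries where they do the work, as an engineer would, in place of code of your own. Each camera call takes 0.05 s, during which the arm holds its last target. There are 200 camera calls.

## Working session

There is one attempt and no reset: what is moved stays moved. The work goes in short steps, Python scripts to look and compute and a tool call to move; the robot and the scene stay as the last step left them, time stands still between calls to the robot, and variables do not carry over. Pictures are saved under pics/ and viewed, at most 10 in all, crops included, and the job is handed in when it is done.

Besides the shell and the picture viewer there is one more tool, called after "Call:" as name([rows], argument=value, ...), one row to a line, values as JSON. send_rows: Moves the arm, as the interface text tells. Shifts and turns lie within -1 to 1; 1 stands for 500 mm of shift or 30 degrees of turn. Its arguments: {"type":"object","properties":{"motion":{"type":"array"},"grip_force":{"type":"number"}},"required":["motion"]}

```bash
mkdir -p pics
cat > h.py <<'E'
import numpy as np, cv2
from workcell import env
def cam(n):
    d=env.grab_frame(n); f=d["frame"].shape[0]/2/np.tan(np.radians(d["vertical_fov"])/2)
    d["K"]=np.array([[f,0,d["cx"]],[0,f,d["cy"]],[0,0,1.]]); d["D"]=np.array([d["k1"],0,0,0,0.])
    d["R"]=cv2.Rodrigues(np.array(d["rvec"],float))[0]; d["t"]=np.array(d["tvec"],float).ravel(); return d
def rays(d,px):
    u=cv2.undistortPoints(np.array(px,float).reshape(-1,1,2),d["K"],d["D"]).reshape(-1,2)
    return -d["R"].T@d["t"],(d["R"].T@np.c_[u,np.ones(len(u))].T).T
def onz(d,px,z):
    o,r=rays(d,px); return o+r*((z-o[2])/r[:,2])[:,None]
def proj(d,P):
    return cv2.projectPoints(np.array(P,float).reshape(-1,1,3),d["R"],d["t"],d["K"],d["D"])[0].reshape(-1,2)
def save(d,n,crop=None,s=1):
    f=d["frame"][:,:,::-1]
    if crop: x0,y0,x1,y1=crop; f=f[y0:y1,x0:x1]
    cv2.imwrite("pics/"+n,cv2.resize(f,None,fx=s,fy=s,interpolation=cv2.INTER_CUBIC))
E
python3 - <<'E'
from h import *
for n in("top","side"):
    d=cam(n); save(d,n+"1.png",None,1.4); print(n,-d["R"].T@d["t"],d["k1"],d["K"][0,0]); np.save(n+".npy",d,allow_pickle=True)
print(env.state())
E
```

```text
top [ 258.08567021   49.05978069 1485.92274913] -0.1386002172859466 456.6197288966695
side [400.91589096 752.43787116 789.9880621 ] 0.0448809393565086 419.8679725938915
{'time_s': 0.1, 'qpos': array([-7.70058610e+01,  1.83484366e+01,  8.96988526e+01, -9.43703997e-04,
        7.20428617e+01, -1.14598865e+00]), 'qvel': array([-0.00353668, -0.05476821, -0.22715573, -0.0799382 ,  0.10307631,
       -0.11898234]), 'effort': array([ 6.80809553e-04, -4.13334310e+01, -2.32510096e+01,  7.28714559e-02,
        4.22377023e-02, -5.28807846e-05]), 'ee_pos': array([ 140.36505578, -557.1502214 ,  213.20356498]), 'ee_rot': array([-1.79909849e+02, -9.05917687e-04,  1.41404186e+01]), 'force': array([0.85908582, 0.39779184, 0.71354821]), 'torque': array([-0.00340395,  0.00099407,  0.0289735 ]), 'gripper_force': 0.0, 'gripper_width': 90.93103708620619}
```

View pics/top1.png

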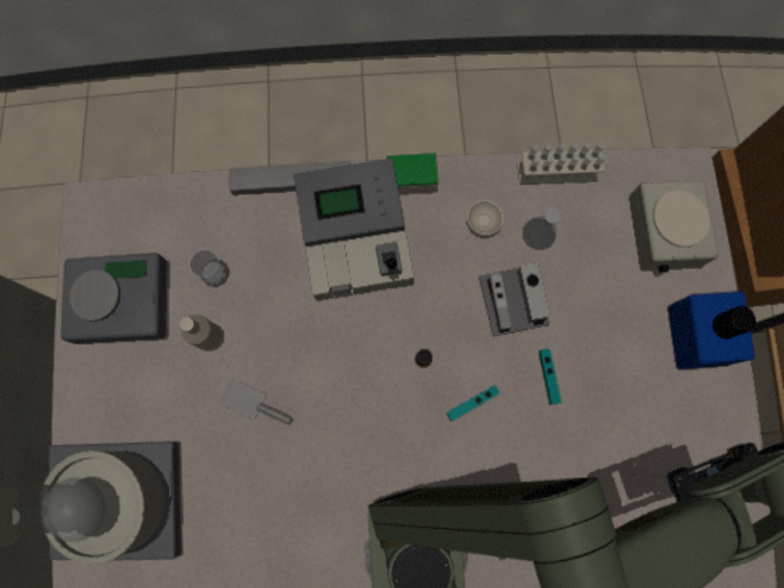

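View pics/side1.png

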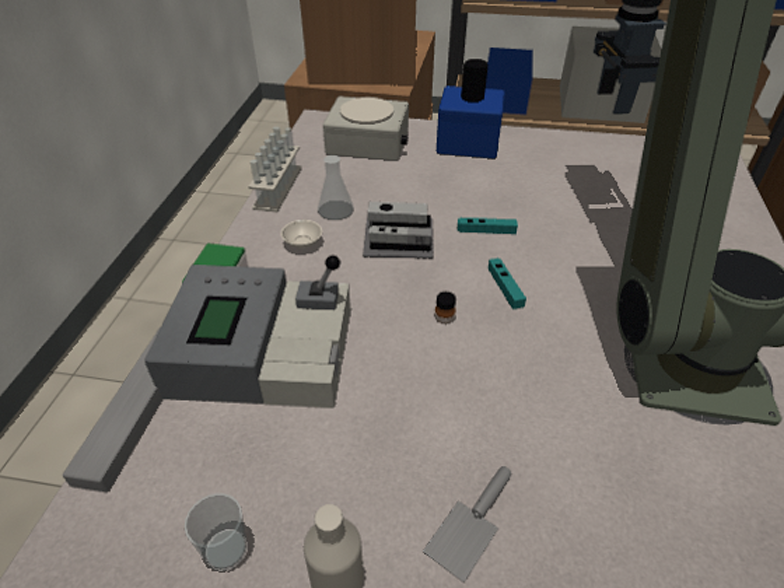

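The top view shows the narrow carrier at about (500,302)/1.4, its wide neighbour to the right, the photometer front edge from (313,297) to (413,283), the bay mouth near (340,290) and the lever ball near (392,263). I'll take closer crops for corners.

Run:
```python
from h import *
d=np.load("top.npy",allow_pickle=True).item(); 
a=d["frame"][100:260,200:400,::-1]; cv2.imwrite("pics/c1.png",cv2.resize(a,None,fx=4,fy=3.75,interpolation=cv2.INTER_CUBIC) if 0 else cv2.resize(a,(740,592),interpolation=cv2.INTER_CUBIC))
```

```text
(no output)
```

View pics/c1.png

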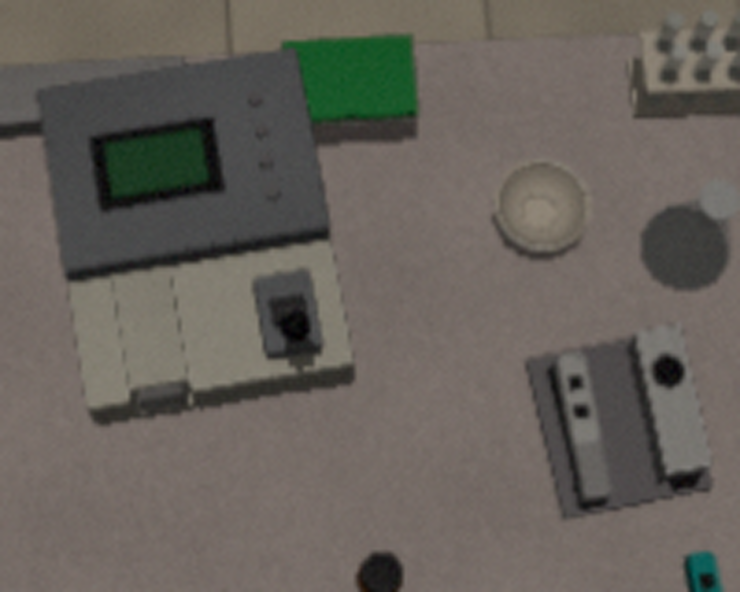

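The crop (3.7x, offset 200,100) shows the block's front top edge from (92,408) to (352,368), the mouth recess at (133-188, 385-410), the ball at (293,322), and the narrow carrier's top from (568,353) to (594,500).

Run:
```python
from h import *
d=np.load("top.npy",allow_pickle=True).item(); 
C=lambda p:np.array(p,float)/3.7+[200-.36,100-.36]
# cream block: edge of front top via gradient along rays perpendicular-ish (columns)
f=cv2.resize(cv2.cvtColor(d["frame"][100:260,200:400],cv2.COLOR_RGB2GRAY),(740,592),interpolation=cv2.INTER_CUBIC).astype(float)
f=cv2.GaussianBlur(f,(0,0),2)
g=np.gradient(f,axis=0); pts=[]
for c in list(range(100,128,4))+list(range(200,345,6)):
    y0=int(408-(c-92)*40/260); s=g[y0-12:y0+10,c]; pts.append((c,y0-12+s.argmin()))
vx,vy,x0,y0=cv2.fitLine(np.array(pts,np.float32),cv2.DIST_HUBER,0,.01,.01).ravel()
L=lambda c:(c,y0+(c-x0)*vy/vx); print("front line",L(92),L(352),)
A,B=onz(d,C([L(92),L(352)]),67); print(A,B,np.linalg.norm(A-B),"yaw",np.degrees(np.arctan2(*(A-B)[[1,0]]))-90)
# side edges horizontally
gx=np.gradient(f,axis=1)
for nm,a,b,sg in(("L",(75,310),(88,390),1),("R",(335,260),(350,350),-1)):
    pp=[]
    for y in range(a[1],b[1],5):
        xc=int(a[0]+(b[0]-a[0])*(y-a[1])/(b[1]-a[1])); s=sg*gx[y,xc-10:xc+10]; pp.append((xc-10+s.argmax(),y))
    W=onz(d,C(pp),67); l=cv2.fitLine(W[:,:2].astype(np.float32),cv2.DIST_HUBER,0,.01,.01).ravel()
    # intersect with front line
    M=np.c_[(A-B)[:2],-l[:2]]; s=np.linalg.solve(M,l[2:]-B[:2]); print(nm,B[:2]+(A-B)[:2]*s[0],"yaw",np.degrees(np.arctan2(l[1],l[0])))
print("groove/mouth",onz(d,C([(133,400),(188,392)]),67))
# carrier top z=52: width scan
for nm,lo,hi in(("narrow",(568,353),(594,500)),("wide",(658,330),(690,478))):
    pl=[];pr=[]
    h=16 if nm=="narrow" else 24
    for y in range(lo[1]+15,hi[1]-15,5):
        xc=int(lo[0]+(hi[0]-lo[0])*(y-lo[1])/(hi[1]-lo[1]))
        pl.append((xc-h-6+gx[y,xc-h-6:xc-4].argmax(),y)); pr.append((xc+4+gx[y,xc+4:xc+h+8].argmin(),y))
    for p in(pl,pr):
        W=onz(d,C(p),52);l=cv2.fitLine(W[:,:2].astype(np.float32),cv2.DIST_HUBER,0,.01,.01).ravel(); print(nm,l,np.degrees(np.arctan2(l[1],l[0])))
print("ends",onz(d,C([(568,353),(594,500)]),52),"wells",onz(d,C([(575,382),(581,411)]),52))
print("rack corners",onz(d,C([(527,360),(563,517),(710,490)]),8),"jar",onz(d,C([(381,572)]),50),"dish",onz(d,C([(541,205)]),30))
# ball: two views
s=np.load("side.npy",allow_pickle=True).item()
def dark(dd,c,r):
    x,y=c; w=cv2.cvtColor(dd["frame"],cv2.COLOR_RGB2GRAY)[y-r:y+r,x-r:x+r]; m=(w<30).astype(np.uint8)
    n,l,st,ce=cv2.connectedComponentsWithStats(m); i=1+st[1:,4].argmax(); print("ball px",ce[i]+[x-r,y-r],st[i]); return ce[i]+[x-r,y-r]
p=dark(d,(279,187),9); q=dark(s,(238,187),10)
o1,r1=rays(d,[p]);o2,r2=rays(s,[q]); k=np.linalg.lstsq(np.c_[r1[0],-r2[0]],o2-o1,rcond=None)[0]
print("ball",o1+r1[0]*k[0],o2+r2[0]*k[1])
```

```text
front line (92, np.float32(408.13287)) (352, np.float32(363.63748))
[592.05283496 193.93609383  67.        ] [617.7976342  -32.69560538  67.        ] 228.08928464948423 yaw 6.480876543797919
L [591.58400993 198.06316484] yaw 5.898425
R [617.77604231 -32.50553174] yaw 5.8605194
groove/mouth [[597.0743272  158.24022409  67.        ]
 [601.24419311 110.45413223  67.        ]]
narrow [ 9.9348432e-01  1.1396910e-01  5.5392139e+02 -2.1858888e+02] 6.5441675
narrow [ 9.9661845e-01  8.2168870e-02  5.6405511e+02 -2.4359485e+02] 4.713243
wide [ 9.9299806e-01  1.1813064e-01  5.7414270e+02 -2.9177267e+02] 6.7842283
wide [ 9.9430287e-01  1.0659182e-01  5.6926318e+02 -3.3428601e+02] 6.118886
ends [[ 619.79336689 -224.42017015   52.        ]
 [ 487.62631642 -234.23982689   52.        ]] wells [[ 593.22786657 -227.99498343   52.        ]
 [ 566.9158218  -230.68484956   52.        ]]
rack corners [[ 626.58479896 -194.78724522    8.        ]
 [ 481.18097506 -213.67431867    8.        ]
 [ 496.95982625 -348.8052122     8.        ]] jar [[437.29760678 -45.62986753  50.        ]] dish [[ 766.07582997 -217.99938339   30.        ]]
ball px [279.23636364 187.92727273] [ 5  6  9  9 55]
ball px [237.07042254 187.3943662 ] [ 5  6  9 10 71]
ball [628.79007996  17.14802221 157.41627379] [630.38711424  17.26576759 157.85907945]
```

Call:
send_rows([
  {"rz": 0.265, "gripper": -0.1},
  {"tx": 0.0733, "ty": -0.0509},
  {"tx": 0.0733, "ty": -0.0509},
  {"tx": 0.0733, "ty": -0.0509},
  {"tx": 0.0733, "ty": -0.0509},
  {"tx": 0.0733, "ty": -0.0509},
  {"tx": 0.0733, "ty": -0.0509},
  {"tx": 0.0733, "ty": -0.0509},
  {"tx": 0.0733, "ty": -0.0509},
  {"tx": 0.0733, "ty": -0.0509},
  {"tx": 0.0733, "ty": -0.0509},
  {"tx": 0.0733, "ty": -0.0509},
], grip_force=30)

```text
invalid input at $.motion[0]: expected keys tx, ty, tz, rx, ry, rz, gripper
```

Call:
send_rows([
  {"tz": 0.05},
  {"tz": 0.05},
  {"tz": 0.05},
  {"tz": 0.05},
  {},
  {},
])

```text
invalid input at $.motion[0]: expected keys tx, ty, tz, rx, ry, rz, gripper
```

Call:
send_rows([
  {"tx": 0, "ty": 0, "tz": 0, "rx": 0, "ry": 0, "rz": 0.265, "gripper": -0.2},
  {"tx": 0.0733, "ty": -0.0509, "tz": 0, "rx": 0, "ry": 0, "rz": 0, "gripper": -0.2},
  {"tx": 0.0733, "ty": -0.0509, "tz": 0, "rx": 0, "ry": 0, "rz": 0, "gripper": -0.2},
  {"tx": 0.0733, "ty": -0.0509, "tz": 0, "rx": 0, "ry": 0, "rz": 0, "gripper": -0.2},
  {"tx": 0.0733, "ty": -0.0509, "tz": 0, "rx": 0, "ry": 0, "rz": 0, "gripper": -0.2},
  {"tx": 0.0733, "ty": -0.0509, "tz": 0, "rx": 0, "ry": 0, "rz": 0, "gripper": -0.2},
  {"tx": 0.0733, "ty": -0.0509, "tz": 0, "rx": 0, "ry": 0, "rz": 0, "gripper": -0.2},
  {"tx": 0.0733, "ty": -0.0509, "tz": 0, "rx": 0, "ry": 0, "rz": 0, "gripper": -0.2},
  {"tx": 0.0733, "ty": -0.0509, "tz": 0, "rx": 0, "ry": 0, "rz": 0, "gripper": -0.2},
  {"tx": 0.0733, "ty": -0.0509, "tz": 0, "rx": 0, "ry": 0, "rz": 0, "gripper": -0.2},
  {"tx": 0.0733, "ty": -0.0509, "tz": 0, "rx": 0, "ry": 0, "rz": 0, "gripper": -0.2},
  {"tx": 0.0733, "ty": -0.0509, "tz": 0, "rx": 0, "ry": 0, "rz": 0, "gripper": -0.2},
], grip_force=30)

```text
time_s: 1.6
ee_pos: [511.9, -234.6, 213.6]
ee_rot: [-180.0, 0.0, 6.2]
force: [0.2, 0.1, 0.2]
gripper_width: 54.8
gripper_force: 0.0
```

Call:
send_rows([
  {"tx": 0, "ty": 0, "tz": 0.06, "rx": 0, "ry": 0, "rz": 0, "gripper": -0.2},
  {"tx": 0, "ty": 0, "tz": 0.07, "rx": 0, "ry": 0, "rz": 0, "gripper": -0.2},
  {"tx": 0, "ty": 0, "tz": 0.06, "rx": 0, "ry": 0, "rz": 0, "gripper": -0.2},
  {"tx": 0, "ty": 0, "tz": 0, "rx": 0, "ry": 0, "rz": 0, "gripper": -0.2},
  {"tx": 0, "ty": 0, "tz": 0, "rx": 0, "ry": 0, "rz": 0, "gripper": -0.2},
  {"tx": 0, "ty": 0, "tz": 0, "rx": 0, "ry": 0, "rz": 0, "gripper": -0.2},
])

```text
time_s: 2.35
ee_pos: [512.0, -236.3, 120.5]
ee_rot: [179.9, -0.1, 6.2]
force: [-0.2, 0.5, -0.0]
gripper_width: 55.0
gripper_force: 0.0
```

Run:
```python
from h import *
d=cam("side"); save(d,"s2.png",(200,80,400,230),4); s=env.state(); print(s["time_s"],s["ee_pos"],s["ee_rot"],s["force"],s["gripper_width"])
P=s["ee_pos"]; print(proj(d,[P,(511,-236,52)]))
```

```text
2.4 [ 511.85839867 -236.25497363  120.37908873] [ 1.79910025e+02 -1.35126865e-01  6.18480128e+00] [ 0.0405491   0.29892533 -0.04988123] 54.67636981878634
[[301.0825759  145.84037626]
 [300.44719512 165.56439762]]
```

View pics/s2.png

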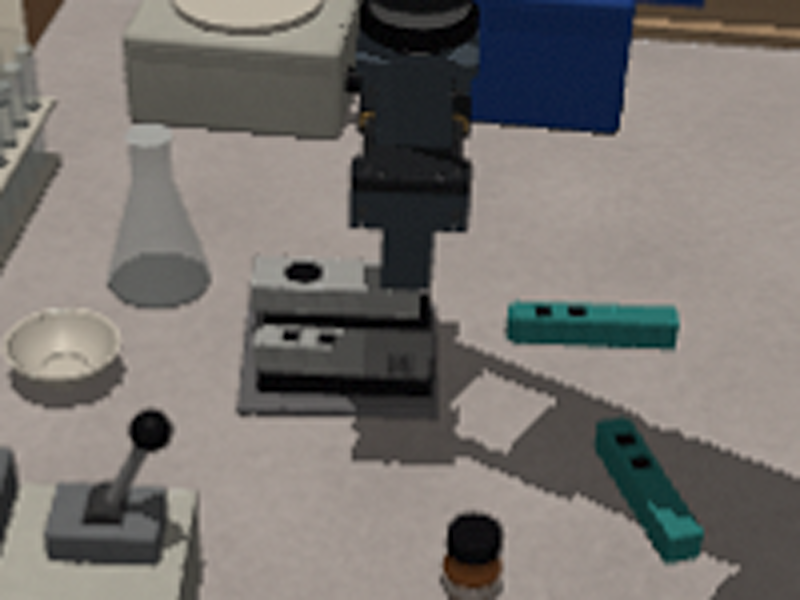

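The side view shows the fingers above the narrow carrier's grip lines (crop 400,360), matching the projected target (402,342). I'll descend and grip.

Call:
send_rows([
  {"tx": 0, "ty": 0, "tz": 0.05, "rx": 0, "ry": 0, "rz": 0, "gripper": -0.2},
  {"tx": 0, "ty": 0, "tz": 0.05, "rx": 0, "ry": 0, "rz": 0, "gripper": -0.2},
  {"tx": 0, "ty": 0, "tz": 0.05, "rx": 0, "ry": 0, "rz": 0, "gripper": -0.2},
  {"tx": 0, "ty": 0, "tz": 0.03, "rx": 0, "ry": 0, "rz": 0, "gripper": -0.2},
  {"tx": 0, "ty": 0, "tz": 0.018, "rx": 0, "ry": 0, "rz": 0, "gripper": -0.2},
  {"tx": 0, "ty": 0, "tz": 0, "rx": 0, "ry": 0, "rz": 0, "gripper": -0.2},
  {"tx": 0, "ty": 0, "tz": 0, "rx": 0, "ry": 0, "rz": 0, "gripper": -0.2},
])

```text
time_s: 3.28
ee_pos: [511.7, -236.1, 20.8]
ee_rot: [179.9, -0.1, 6.2]
force: [-0.1, -0.0, 0.0]
gripper_width: 55.0
gripper_force: 0.0
```

Call:
send_rows([
  {"tx": 0, "ty": 0, "tz": 0, "rx": 0, "ry": 0, "rz": 0, "gripper": 0.3},
  {"tx": 0, "ty": 0, "tz": 0, "rx": 0, "ry": 0, "rz": 0, "gripper": 0.6},
  {"tx": 0, "ty": 0, "tz": 0, "rx": 0, "ry": 0, "rz": 0, "gripper": 0.8},
  {"tx": 0, "ty": 0, "tz": 0, "rx": 0, "ry": 0, "rz": 0, "gripper": 0.8},
  {"tx": 0, "ty": 0, "tz": 0, "rx": 0, "ry": 0, "rz": 0, "gripper": 0.8},
  {"tx": 0, "ty": 0, "tz": 0, "rx": 0, "ry": 0, "rz": 0, "gripper": 0.8},
])

```text
time_s: 4.03
ee_pos: [511.4, -237.5, 20.2]
ee_rot: [179.8, -0.0, 6.3]
force: [-0.4, -5.0, -0.4]
gripper_width: 24.0
gripper_force: 30.0
```

Call:
send_rows([
  {"tx": 0, "ty": 0, "tz": -0.03, "rx": 0, "ry": 0, "rz": 0, "gripper": 0.8},
  {"tx": 0, "ty": 0, "tz": -0.05, "rx": 0, "ry": 0, "rz": 0, "gripper": 0.8},
  {"tx": 0, "ty": 0, "tz": -0.05, "rx": 0, "ry": 0, "rz": 0, "gripper": 0.8},
  {"tx": 0, "ty": 0, "tz": -0.03, "rx": 0, "ry": 0, "rz": 0, "gripper": 0.8},
  {"tx": -0.003, "ty": -0.05, "tz": 0, "rx": 0, "ry": 0, "rz": 0, "gripper": 0.8},
  {"tx": 0, "ty": -0.07, "tz": 0, "rx": 0, "ry": 0, "rz": 0, "gripper": 0.8},
  {"tx": 0, "ty": -0.07, "tz": 0, "rx": 0, "ry": 0, "rz": 0, "gripper": 0.8},
  {"tx": 0, "ty": -0.07, "tz": 0, "rx": 0, "ry": 0, "rz": 0, "gripper": 0.8},
  {"tx": 0, "ty": -0.07, "tz": 0, "rx": 0, "ry": 0, "rz": 0, "gripper": 0.8},
  {"tx": 0, "ty": -0.07, "tz": 0, "rx": 0, "ry": 0, "rz": 0, "gripper": 0.8},
  {"tx": 0, "ty": -0.07, "tz": 0, "rx": 0, "ry": 0, "rz": 0, "gripper": 0.8},
  {"tx": 0, "ty": -0.07, "tz": 0, "rx": 0, "ry": 0, "rz": 0, "gripper": 0.8},
])

```text
time_s: 5.52
ee_pos: [478.4, 34.5, 98.9]
ee_rot: [-180.0, 0.2, 6.2]
force: [0.1, 1.2, -2.3]
gripper_width: 23.6
gripper_force: 30.0
```

Call:
send_rows([
  {"tx": 0, "ty": -0.07, "tz": 0, "rx": 0, "ry": 0, "rz": 0, "gripper": 0.8},
  {"tx": 0, "ty": -0.07, "tz": 0, "rx": 0, "ry": 0, "rz": 0, "gripper": 0.8},
  {"tx": 0, "ty": -0.04, "tz": 0, "rx": 0, "ry": 0, "rz": 0, "gripper": 0.8},
  {"tx": 0, "ty": 0, "tz": 0.06, "rx": 0, "ry": 0, "rz": 0, "gripper": 0.8},
  {"tx": 0, "ty": 0, "tz": 0.05, "rx": 0, "ry": 0, "rz": 0, "gripper": 0.8},
  {"tx": 0, "ty": 0, "tz": 0.042, "rx": 0, "ry": 0, "rz": 0, "gripper": 0.8},
  {"tx": 0, "ty": 0, "tz": 0, "rx": 0, "ry": 0, "rz": 0, "gripper": 0.8},
  {"tx": 0, "ty": 0, "tz": 0, "rx": 0, "ry": 0, "rz": 0, "gripper": 0.8},
  {"tx": 0, "ty": 0, "tz": 0, "rx": 0, "ry": 0, "rz": 0, "gripper": 0.8},
])

```text
time_s: 6.65
ee_pos: [471.2, 122.2, 24.7]
ee_rot: [-180.0, -0.1, 6.2]
force: [0.3, -0.1, -1.6]
gripper_width: 23.6
gripper_force: 30.0
```

Run:
```python
from h import *
s=env.state(); print(s["time_s"],s["ee_pos"],s["ee_rot"],s["force"])
T=cam("top");S=cam("side")
a=cv2.resize(T["frame"][170:250,200:300],(600,480),interpolation=cv2.INTER_CUBIC)
save(T,"t3.png",(205,170,305,245),7); save(S,"s3.png",(150,180,300,290),5)
P=[(598.6,134.5,z) for z in(67,57,30)]; print(proj(T,P),proj(S,P))
np.save("T3.npy",T,allow_pickle=True)
```

```text
6.65 [471.21210015 122.19595262  24.73724455] [-1.79988942e+02 -9.09438463e-02  6.19139413e+00] [ 0.34632607 -0.10334388 -1.60347088]
[[242.97902209 206.83946893]
 [243.19951502 207.55328127]
 [243.78060144 209.43408305]] [[240.46060716 251.65038631]
 [240.71632163 254.54460716]
 [241.38864391 262.16293709]]
```

View pics/t3.png

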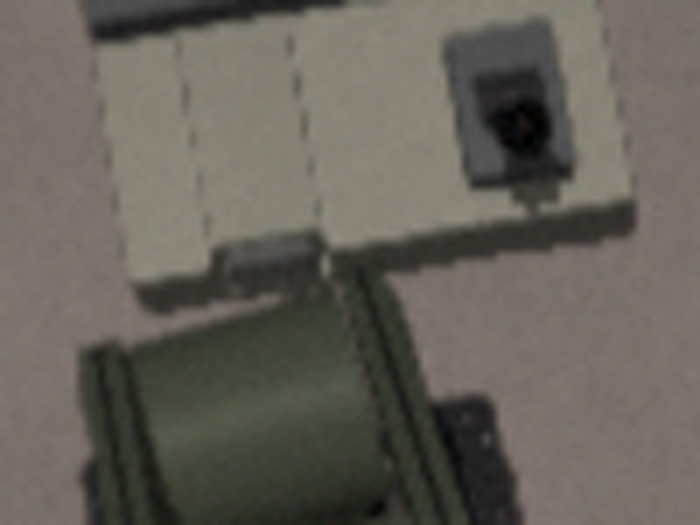

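View pics/s3.png

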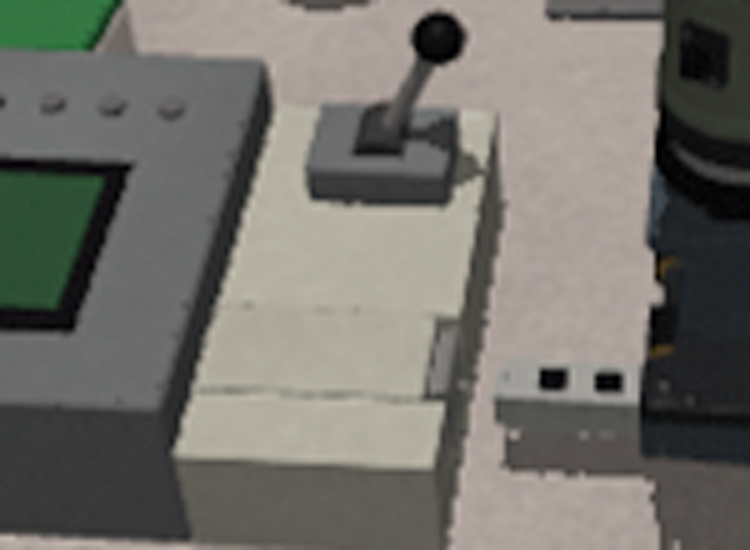

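The nose (side crop at 497,385) is level and about 20 mm in front of the mouth recess at (440,355). I'll correct 1.5 mm right and 1 mm down, then enter.

Call:
send_rows([
  {"tx": 0.01, "ty": 0.003, "tz": 0.002, "rx": 0, "ry": 0, "rz": 0, "gripper": 0.8},
  {"tx": 0.01, "ty": 0, "tz": 0, "rx": 0, "ry": 0, "rz": 0, "gripper": 0.8},
  {"tx": 0.01, "ty": 0, "tz": 0, "rx": 0, "ry": 0, "rz": 0, "gripper": 0.8},
  {"tx": 0.01, "ty": 0, "tz": 0, "rx": 0, "ry": 0, "rz": 0, "gripper": 0.8},
  {"tx": 0.01, "ty": 0, "tz": 0, "rx": 0, "ry": 0, "rz": 0, "gripper": 0.8},
  {"tx": 0.01, "ty": 0, "tz": 0, "rx": 0, "ry": 0, "rz": 0, "gripper": 0.8},
  {"tx": 0, "ty": 0, "tz": 0, "rx": 0, "ry": 0, "rz": 0, "gripper": 0.8},
  {"tx": 0, "ty": 0, "tz": 0, "rx": 0, "ry": 0, "rz": 0, "gripper": 0.8},
  {"tx": 0, "ty": 0, "tz": 0, "rx": 0, "ry": 0, "rz": 0, "gripper": 0.8},
])

```text
time_s: 7.88
ee_pos: [500.5, 123.6, 22.9]
ee_rot: [180.0, 0.0, 6.2]
force: [1.0, -0.2, -1.8]
gripper_width: 24.1
gripper_force: 30.0
```

Call:
send_rows([
  {"tx": 0.008, "ty": 0, "tz": 0, "rx": 0, "ry": 0, "rz": 0, "gripper": 0.8},
  {"tx": 0.008, "ty": 0, "tz": 0, "rx": 0, "ry": 0, "rz": 0, "gripper": 0.8},
  {"tx": 0.008, "ty": 0, "tz": 0, "rx": 0, "ry": 0, "rz": 0, "gripper": 0.8},
  {"tx": 0.008, "ty": 0, "tz": 0, "rx": 0, "ry": 0, "rz": 0, "gripper": 0.8},
  {"tx": 0.008, "ty": 0, "tz": 0, "rx": 0, "ry": 0, "rz": 0, "gripper": 0.8},
  {"tx": 0, "ty": 0, "tz": 0, "rx": 0, "ry": 0, "rz": 0, "gripper": 0.8},
  {"tx": 0, "ty": 0, "tz": 0, "rx": 0, "ry": 0, "rz": 0, "gripper": 0.8},
])

```text
time_s: 8.75
ee_pos: [520.4, 125.8, 22.8]
ee_rot: [180.0, 0.0, 6.2]
force: [0.6, 1.0, -1.8]
gripper_width: 23.4
gripper_force: 30.0
```

Call:
send_rows([
  {"tx": 0.006, "ty": 0, "tz": -0.001, "rx": 0, "ry": 0, "rz": 0, "gripper": 0.8},
  {"tx": 0.006, "ty": 0, "tz": 0, "rx": 0, "ry": 0, "rz": 0, "gripper": 0.8},
  {"tx": 0.006, "ty": 0, "tz": 0, "rx": 0, "ry": 0, "rz": 0, "gripper": 0.8},
  {"tx": 0.006, "ty": 0, "tz": 0, "rx": 0, "ry": 0, "rz": 0, "gripper": 0.8},
  {"tx": 0, "ty": 0, "tz": 0, "rx": 0, "ry": 0, "rz": 0, "gripper": 0.8},
  {"tx": 0, "ty": 0, "tz": 0, "rx": 0, "ry": 0, "rz": 0, "gripper": 0.8},
])

```text
time_s: 9.5
ee_pos: [532.6, 126.9, 23.3]
ee_rot: [180.0, 0.0, 6.2]
force: [0.2, -2.9, -2.7]
gripper_width: 23.7
gripper_force: 30.0
```

Call:
send_rows([
  {"tx": 0.005, "ty": 0, "tz": 0, "rx": 0, "ry": 0, "rz": 0, "gripper": 0.8},
  {"tx": 0.005, "ty": 0, "tz": 0, "rx": 0, "ry": 0, "rz": 0, "gripper": 0.8},
  {"tx": 0.005, "ty": 0, "tz": 0, "rx": 0, "ry": 0, "rz": 0, "gripper": 0.8},
  {"tx": 0.005, "ty": 0, "tz": 0, "rx": 0, "ry": 0, "rz": 0, "gripper": 0.8},
  {"tx": 0.005, "ty": 0, "tz": 0, "rx": 0, "ry": 0, "rz": 0, "gripper": 0.8},
  {"tx": 0.005, "ty": 0, "tz": 0, "rx": 0, "ry": 0, "rz": 0, "gripper": 0.8},
  {"tx": 0, "ty": 0, "tz": 0, "rx": 0, "ry": 0, "rz": 0, "gripper": 0.8},
  {"tx": 0, "ty": 0, "tz": 0, "rx": 0, "ry": 0, "rz": 0, "gripper": 0.8},
])

```text
time_s: 10.5
ee_pos: [548.0, 128.8, 23.5]
ee_rot: [180.0, -0.1, 6.2]
force: [0.7, -3.6, -2.3]
gripper_width: 24.1
gripper_force: 30.0
```

Call:
send_rows([
  {"tx": 0.004, "ty": 0, "tz": 0, "rx": 0, "ry": 0, "rz": 0, "gripper": 0.8},
  {"tx": 0.004, "ty": 0, "tz": 0, "rx": 0, "ry": 0, "rz": 0, "gripper": 0.8},
  {"tx": 0, "ty": 0, "tz": 0, "rx": 0, "ry": 0, "rz": 0, "gripper": 0.8},
])

```text
time_s: 10.88
ee_pos: [551.6, 129.2, 23.4]
ee_rot: [180.0, -0.0, 6.2]
force: [-1.8, -3.2, -2.6]
gripper_width: 23.6
gripper_force: 30.0
```

Call:
send_rows([
  {"tx": 0.003, "ty": 0, "tz": 0, "rx": 0, "ry": 0, "rz": 0, "gripper": 0.8},
  {"tx": 0, "ty": 0, "tz": 0, "rx": 0, "ry": 0, "rz": 0, "gripper": 0.8},
])

```text
time_s: 11.12
ee_pos: [553.1, 129.3, 23.4]
ee_rot: [180.0, -0.0, 6.2]
force: [-0.1, -3.1, -2.9]
gripper_width: 24.0
gripper_force: 30.0
```

Call:
send_rows([
  {"tx": 0.003, "ty": 0, "tz": 0, "rx": 0, "ry": 0, "rz": 0, "gripper": 0.8},
  {"tx": 0, "ty": 0, "tz": 0, "rx": 0, "ry": 0, "rz": 0, "gripper": 0.8},
])

```text
time_s: 11.38
ee_pos: [554.4, 129.5, 23.4]
ee_rot: [180.0, 0.0, 6.2]
force: [-2.0, -4.0, -2.3]
gripper_width: 23.6
gripper_force: 30.0
```

Call:
send_rows([
  {"tx": 0.003, "ty": 0, "tz": 0, "rx": 0, "ry": 0, "rz": 0, "gripper": 0.8},
  {"tx": 0, "ty": 0, "tz": 0, "rx": 0, "ry": 0, "rz": 0, "gripper": 0.8},
])

```text
time_s: 11.62
ee_pos: [555.2, 129.5, 23.4]
ee_rot: [180.0, 0.1, 6.2]
force: [-2.9, -3.8, -0.3]
gripper_width: 23.5
gripper_force: 30.0
```

Call:
send_rows([
  {"tx": 0.003, "ty": 0, "tz": 0, "rx": 0, "ry": 0, "rz": 0, "gripper": 0.8},
  {"tx": 0, "ty": 0, "tz": 0, "rx": 0, "ry": 0, "rz": 0, "gripper": 0.8},
])

```text
time_s: 11.88
ee_pos: [555.8, 129.6, 23.2]
ee_rot: [180.0, 0.2, 6.2]
force: [-5.2, -3.7, 0.2]
gripper_width: 23.9
gripper_force: 30.0
```

Call:
send_rows([
  {"tx": 0, "ty": 0, "tz": 0, "rx": 0, "ry": 0, "rz": 0, "gripper": 0.8},
  {"tx": 0, "ty": 0, "tz": 0, "rx": 0, "ry": 0, "rz": 0, "gripper": 0.8},
  {"tx": 0, "ty": 0, "tz": 0, "rx": 0, "ry": 0, "rz": 0, "gripper": 0.8},
])

```text
time_s: 12.25
ee_pos: [555.8, 129.6, 23.2]
ee_rot: [180.0, 0.2, 6.2]
force: [-4.9, -4.5, 1.0]
gripper_width: 23.8
gripper_force: 30.0
```

Call:
send_rows([
  {"tx": 0.002, "ty": 0, "tz": 0, "rx": 0, "ry": 0, "rz": 0, "gripper": 0.8},
  {"tx": 0, "ty": 0, "tz": 0, "rx": 0, "ry": 0, "rz": 0, "gripper": 0.8},
  {"tx": 0, "ty": 0, "tz": 0, "rx": 0, "ry": 0, "rz": 0, "gripper": 0.8},
])

```text
time_s: 12.62
ee_pos: [556.1, 129.6, 23.2]
ee_rot: [180.0, 0.3, 6.2]
force: [-7.0, -3.7, 0.2]
gripper_width: 23.8
gripper_force: 30.0
```

Force rises about 3 N/mm at nose x of about 65 mm, the plunger's stiffness, so this is the stop. I'll release and rise.

Call:
send_rows([
  {"tx": 0, "ty": 0, "tz": 0, "rx": 0, "ry": 0, "rz": 0, "gripper": 0.3},
  {"tx": 0, "ty": 0, "tz": 0, "rx": 0, "ry": 0, "rz": 0, "gripper": 0},
  {"tx": 0, "ty": 0, "tz": 0, "rx": 0, "ry": 0, "rz": 0, "gripper": -0.2},
  {"tx": 0, "ty": 0, "tz": 0, "rx": 0, "ry": 0, "rz": 0, "gripper": -0.2},
  {"tx": 0, "ty": 0, "tz": 0, "rx": 0, "ry": 0, "rz": 0, "gripper": -0.2},
])

```text
time_s: 13.25
ee_pos: [558.6, 130.0, 23.5]
ee_rot: [-180.0, -0.0, 6.2]
force: [0.6, 0.7, -0.1]
gripper_width: 54.7
gripper_force: 0.0
```

Call:
send_rows([
  {"tx": 0, "ty": 0, "tz": -0.01, "rx": 0, "ry": 0, "rz": 0, "gripper": -0.2},
  {"tx": 0, "ty": 0, "tz": -0.03, "rx": 0, "ry": 0, "rz": 0, "gripper": -0.2},
  {"tx": 0, "ty": 0, "tz": -0.05, "rx": 0, "ry": 0, "rz": 0, "gripper": -0.2},
  {"tx": 0, "ty": 0, "tz": -0.06, "rx": 0, "ry": 0, "rz": 0, "gripper": -0.2},
  {"tx": 0, "ty": 0, "tz": -0.06, "rx": 0, "ry": 0, "rz": 0, "gripper": -0.2},
  {"tx": 0, "ty": 0, "tz": -0.05, "rx": 0, "ry": 0, "rz": 0, "gripper": 0.8},
  {"tx": 0, "ty": 0, "tz": 0, "rx": 0, "ry": 0, "rz": 0, "gripper": 1},
  {"tx": 0, "ty": 0, "tz": 0, "rx": 0, "ry": 0, "rz": 0, "gripper": 1},
])

```text
time_s: 14.25
ee_pos: [557.8, 129.8, 153.0]
ee_rot: [180.0, 0.1, 6.2]
force: [-0.2, 0.0, -0.5]
gripper_width: 27.4
gripper_force: 0.0
```

Run:
```python
from h import *
S=cam("side"); save(S,"s4.png",(170,180,290,290),6); s=env.state(); print(s["time_s"],s["ee_pos"],s["ee_rot"],s["force"],s["gripper_width"])
R=lambda p:np.array([598.6+.9942*p[0]-.108*p[1],134.5+.108*p[0]+.9942*p[1],p[2]])
print((proj(S,[R((-65,12,55)),R((-62,12,55)),R((-68,12,55))])-[170,180])*6)
```

```text
14.3 [557.62408957 129.74821126 152.4515702 ] [1.79983531e+02 1.14988022e-01 6.18627211e+00] [ 0.56260258 -0.03333805 -0.18125479] 23.695523691071756
[[589.93727734 483.71708078]
 [582.08414425 483.28536994]
 [597.79312236 484.14920301]]
```

View pics/s4.png

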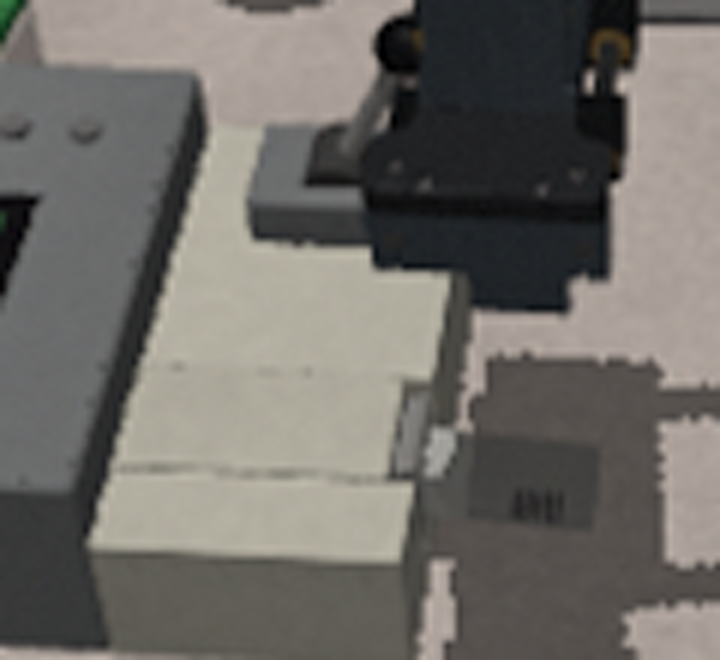

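The carrier rests in the bay, sticking out about 65 mm (rear edge near (600,450) of the crop), and the lever is untouched. Next I move right to in front of the ball with the fingers shut.

Call:
send_rows([
  {"tx": 0, "ty": 0.04, "tz": 0.008, "rx": 0, "ry": 0, "rz": 0, "gripper": 1},
  {"tx": 0, "ty": 0.05, "tz": 0.007, "rx": 0, "ry": 0, "rz": 0, "gripper": 1},
  {"tx": 0, "ty": 0.06, "tz": 0, "rx": 0, "ry": 0, "rz": 0, "gripper": 1},
  {"tx": 0, "ty": 0.05, "tz": 0, "rx": 0, "ry": 0, "rz": 0, "gripper": 1},
  {"tx": 0, "ty": 0.04, "tz": 0, "rx": 0, "ry": 0, "rz": 0, "gripper": 1},
  {"tx": 0.02, "ty": 0, "tz": 0, "rx": 0, "ry": 0, "rz": 0, "gripper": 1},
  {"tx": 0.02, "ty": 0, "tz": 0, "rx": 0, "ry": 0, "rz": 0, "gripper": 1},
  {"tx": 0, "ty": 0, "tz": 0, "rx": 0, "ry": 0, "rz": 0, "gripper": 1},
  {"tx": 0, "ty": 0, "tz": 0, "rx": 0, "ry": 0, "rz": 0, "gripper": 1},
])

```text
time_s: 15.42
ee_pos: [591.1, 13.4, 145.7]
ee_rot: [-180.0, 0.0, 6.3]
force: [0.1, -0.0, -0.5]
gripper_width: 0.2
gripper_force: 0.0
```

Call:
send_rows([
  {"tx": 0.01, "ty": 0, "tz": 0, "rx": 0, "ry": 0, "rz": 0, "gripper": 1},
  {"tx": 0.01, "ty": 0, "tz": 0, "rx": 0, "ry": 0, "rz": 0, "gripper": 1},
  {"tx": 0.01, "ty": 0, "tz": 0, "rx": 0, "ry": 0, "rz": 0, "gripper": 1},
  {"tx": 0.01, "ty": 0, "tz": 0, "rx": 0, "ry": 0, "rz": 0, "gripper": 1},
  {"tx": 0.01, "ty": 0, "tz": 0, "rx": 0, "ry": 0, "rz": 0, "gripper": 1},
  {"tx": 0.01, "ty": 0, "tz": 0, "rx": 0, "ry": 0, "rz": 0, "gripper": 1},
  {"tx": 0, "ty": 0, "tz": 0, "rx": 0, "ry": 0, "rz": 0, "gripper": 1},
])

```text
time_s: 16.3
ee_pos: [621.8, 16.1, 145.8]
ee_rot: [180.0, -0.1, 6.2]
force: [-0.7, 0.1, 0.1]
gripper_width: 0.6
gripper_force: 0.0
```

Call:
send_rows([
  {"tx": 0.01, "ty": 0, "tz": 0, "rx": 0, "ry": 0, "rz": 0, "gripper": 1},
  {"tx": 0.01, "ty": 0, "tz": 0, "rx": 0, "ry": 0, "rz": 0, "gripper": 1},
  {"tx": 0.01, "ty": 0, "tz": 0, "rx": 0, "ry": 0, "rz": 0, "gripper": 1},
  {"tx": 0.01, "ty": 0, "tz": 0, "rx": 0, "ry": 0, "rz": 0, "gripper": 1},
  {"tx": 0.01, "ty": 0, "tz": 0, "rx": 0, "ry": 0, "rz": 0, "gripper": 1},
  {"tx": 0.01, "ty": 0, "tz": 0, "rx": 0, "ry": 0, "rz": 0, "gripper": 1},
  {"tx": 0.01, "ty": 0, "tz": 0, "rx": 0, "ry": 0, "rz": 0, "gripper": 1},
  {"tx": 0, "ty": 0, "tz": 0, "rx": 0, "ry": 0, "rz": 0, "gripper": 1},
])

```text
time_s: 17.3
ee_pos: [656.4, 19.8, 145.7]
ee_rot: [180.0, -0.0, 6.2]
force: [-0.2, 0.6, -0.2]
gripper_width: 0.1
gripper_force: 0.0
```

Call:
send_rows([
  {"tx": 0.008, "ty": 0, "tz": 0, "rx": 0, "ry": 0, "rz": 0, "gripper": 1},
  {"tx": 0.008, "ty": 0, "tz": 0, "rx": 0, "ry": 0, "rz": 0, "gripper": 1},
  {"tx": 0.006, "ty": 0, "tz": 0, "rx": 0, "ry": 0, "rz": 0, "gripper": 1},
  {"tx": 0, "ty": 0, "tz": 0, "rx": 0, "ry": 0, "rz": 0, "gripper": 1},
  {"tx": 0, "ty": 0, "tz": 0, "rx": 0, "ry": 0, "rz": 0, "gripper": 1},
])

```text
time_s: 17.92
ee_pos: [667.1, 21.0, 146.1]
ee_rot: [180.0, -0.0, 6.2]
force: [-0.1, -0.1, -0.1]
gripper_width: 0.2
gripper_force: 0.1
```

Call:
send_rows([
  {"tx": 0.005, "ty": 0, "tz": 0, "rx": 0, "ry": 0, "rz": 0, "gripper": 1},
  {"tx": 0, "ty": 0, "tz": 0, "rx": 0, "ry": 0, "rz": 0, "gripper": 1},
  {"tx": 0, "ty": 0, "tz": 0, "rx": 0, "ry": 0, "rz": 0, "gripper": 1},
])

```text
time_s: 18.3
ee_pos: [669.2, 21.3, 145.9]
ee_rot: [180.0, 0.0, 6.2]
force: [0.2, 0.0, -0.5]
gripper_width: 0.6
gripper_force: 0.5
```

Call:
send_rows([
  {"tx": 0.004, "ty": 0, "tz": 0, "rx": 0, "ry": 0, "rz": 0, "gripper": 1},
  {"tx": 0, "ty": 0, "tz": 0, "rx": 0, "ry": 0, "rz": 0, "gripper": 1},
  {"tx": 0, "ty": 0, "tz": 0, "rx": 0, "ry": 0, "rz": 0, "gripper": 1},
])

```text
time_s: 18.68
ee_pos: [669.6, 21.3, 145.8]
ee_rot: [180.0, 0.2, 6.2]
force: [-4.8, -1.1, 1.9]
gripper_width: 0.8
gripper_force: 2.6
```

Run:
```python
from h import *
S=cam("side"); save(S,"s5.png",(150,160,290,290),5)
R=lambda p:np.array([598.6+.9942*p[0]-.108*p[1],134.5+.108*p[0]+.9942*p[1],p[2]])
for a in(.8,.9,1): print(a,(proj(S,[R((50+75*np.sin(a-.5),-120,89+75*np.cos(a-.5)))])-[150,160])*5)
```

```text
0.8 [[322.97699855 127.23155532]]
0.9 [[308.77522492 130.7673854 ]]
1 [[295.40270592 135.44137712]]
```

View pics/s5.png

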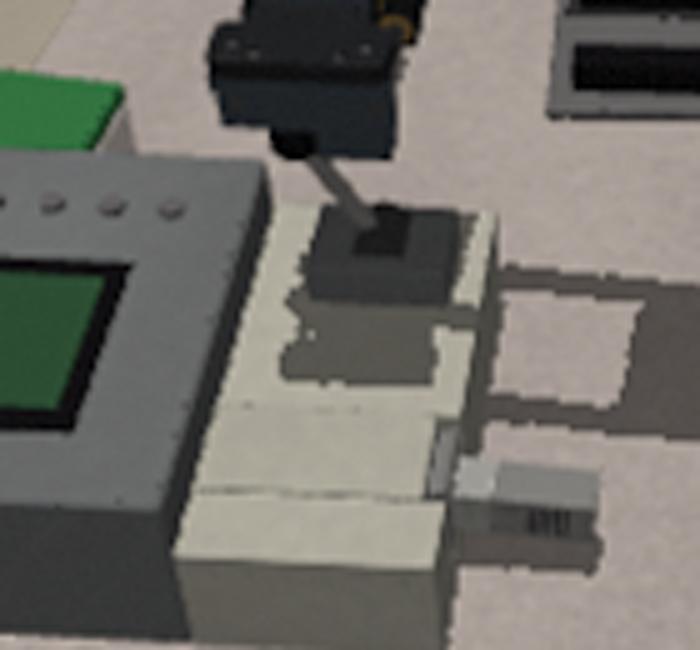

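The ball at (293,138) matches 1.0 rad, against its end stop, and the carrier is still in place. To be sure the contact survived the release, I'll give the rear face a gentle slow nudge and unload gradually.

Call:
send_rows([
  {"tx": -0.01, "ty": 0, "tz": 0, "rx": 0, "ry": 0, "rz": 0, "gripper": 1},
  {"tx": -0.056, "ty": 0, "tz": 0, "rx": 0, "ry": 0, "rz": 0, "gripper": 1},
  {"tx": -0.07, "ty": 0, "tz": 0, "rx": 0, "ry": 0, "rz": 0, "gripper": 1},
  {"tx": -0.07, "ty": 0, "tz": 0, "rx": 0, "ry": 0, "rz": 0, "gripper": 1},
  {"tx": -0.07, "ty": 0, "tz": 0, "rx": 0, "ry": 0, "rz": 0, "gripper": 1},
  {"tx": -0.05, "ty": 0, "tz": 0, "rx": 0, "ry": 0, "rz": 0, "gripper": 1},
  {"tx": 0, "ty": -0.06, "tz": 0, "rx": 0, "ry": 0, "rz": 0, "gripper": 1},
  {"tx": 0, "ty": -0.07, "tz": 0, "rx": 0, "ry": 0, "rz": 0, "gripper": 1},
  {"tx": 0, "ty": -0.07, "tz": 0, "rx": 0, "ry": 0, "rz": 0, "gripper": 1},
  {"tx": 0, "ty": -0.04, "tz": 0, "rx": 0, "ry": 0, "rz": 0, "gripper": 1},
  {"tx": 0, "ty": 0, "tz": 0, "rx": 0, "ry": 0, "rz": 0, "gripper": 1},
  {"tx": 0, "ty": 0, "tz": 0, "rx": 0, "ry": 0, "rz": 0, "gripper": 1},
])

```text
time_s: 20.23
ee_pos: [496.6, 122.7, 146.1]
ee_rot: [180.0, -0.1, 6.2]
force: [0.0, -0.4, 0.0]
gripper_width: 0.1
gripper_force: 0.0
```

Call:
send_rows([
  {"tx": 0, "ty": 0, "tz": 0.05, "rx": 0, "ry": 0, "rz": 0, "gripper": 1},
  {"tx": 0, "ty": 0, "tz": 0.07, "rx": 0, "ry": 0, "rz": 0, "gripper": 1},
  {"tx": 0, "ty": 0, "tz": 0.06, "rx": 0, "ry": 0, "rz": 0, "gripper": 1},
  {"tx": 0, "ty": 0, "tz": 0.045, "rx": 0, "ry": 0, "rz": 0, "gripper": 1},
  {"tx": 0, "ty": 0, "tz": 0, "rx": 0, "ry": 0, "rz": 0, "gripper": 1},
  {"tx": 0, "ty": 0, "tz": 0, "rx": 0, "ry": 0, "rz": 0, "gripper": 1},
  {"tx": 0, "ty": 0, "tz": 0, "rx": 0, "ry": 0, "rz": 0, "gripper": 1},
])

```text
time_s: 21.1
ee_pos: [497.2, 123.1, 34.6]
ee_rot: [-180.0, -0.1, 6.2]
force: [0.2, 0.3, 0.9]
gripper_width: 0.3
gripper_force: 0.0
```

Call:
send_rows([
  {"tx": 0.012, "ty": 0, "tz": 0, "rx": 0, "ry": 0, "rz": 0, "gripper": 1},
  {"tx": 0.012, "ty": 0, "tz": 0, "rx": 0, "ry": 0, "rz": 0, "gripper": 1},
  {"tx": 0.008, "ty": 0, "tz": 0, "rx": 0, "ry": 0, "rz": 0, "gripper": 1},
  {"tx": 0, "ty": 0, "tz": 0, "rx": 0, "ry": 0, "rz": 0, "gripper": 1},
  {"tx": 0, "ty": 0, "tz": 0, "rx": 0, "ry": 0, "rz": 0, "gripper": 1},
])

```text
time_s: 21.72
ee_pos: [512.0, 124.9, 33.3]
ee_rot: [180.0, 0.0, 6.2]
force: [0.1, 0.3, -0.1]
gripper_width: 0.3
gripper_force: 0.0
```

Call:
send_rows([
  {"tx": 0.003, "ty": 0, "tz": 0, "rx": 0, "ry": 0, "rz": 0, "gripper": 1},
  {"tx": 0, "ty": 0, "tz": 0, "rx": 0, "ry": 0, "rz": 0, "gripper": 1},
  {"tx": 0, "ty": 0, "tz": 0, "rx": 0, "ry": 0, "rz": 0, "gripper": 1},
])

```text
time_s: 22.1
ee_pos: [513.6, 125.1, 33.4]
ee_rot: [180.0, 0.0, 6.2]
force: [0.2, 0.4, 0.0]
gripper_width: 0.3
gripper_force: 0.0
```

Call:
send_rows([
  {"tx": 0.003, "ty": 0, "tz": 0, "rx": 0, "ry": 0, "rz": 0, "gripper": 1},
  {"tx": 0, "ty": 0, "tz": 0, "rx": 0, "ry": 0, "rz": 0, "gripper": 1},
  {"tx": 0, "ty": 0, "tz": 0, "rx": 0, "ry": 0, "rz": 0, "gripper": 1},
])

```text
time_s: 22.48
ee_pos: [515.2, 125.2, 33.4]
ee_rot: [180.0, 0.0, 6.2]
force: [0.2, 0.4, -0.3]
gripper_width: 0.6
gripper_force: 0.0
```

Call:
send_rows([
  {"tx": 0.003, "ty": 0, "tz": 0, "rx": 0, "ry": 0, "rz": 0, "gripper": 1},
  {"tx": 0, "ty": 0, "tz": 0, "rx": 0, "ry": 0, "rz": 0, "gripper": 1},
  {"tx": 0, "ty": 0, "tz": 0, "rx": 0, "ry": 0, "rz": 0, "gripper": 1},
])

```text
time_s: 22.85
ee_pos: [516.4, 125.3, 33.4]
ee_rot: [180.0, 0.0, 6.2]
force: [-1.0, 0.1, 0.6]
gripper_width: 0.6
gripper_force: 0.6
```

Call:
send_rows([
  {"tx": 0.002, "ty": 0, "tz": 0, "rx": 0, "ry": 0, "rz": 0, "gripper": 1},
  {"tx": 0, "ty": 0, "tz": 0, "rx": 0, "ry": 0, "rz": 0, "gripper": 1},
  {"tx": 0, "ty": 0, "tz": 0, "rx": 0, "ry": 0, "rz": 0, "gripper": 1},
])

```text
time_s: 23.22
ee_pos: [516.5, 125.3, 33.2]
ee_rot: [180.0, 0.1, 6.2]
force: [-5.0, -0.4, 2.0]
gripper_width: 0.8
gripper_force: 2.6
```

Call:
send_rows([
  {"tx": -0.001, "ty": 0, "tz": 0, "rx": 0, "ry": 0, "rz": 0, "gripper": 1},
  {"tx": -0.001, "ty": 0, "tz": 0, "rx": 0, "ry": 0, "rz": 0, "gripper": 1},
  {"tx": -0.001, "ty": 0, "tz": 0, "rx": 0, "ry": 0, "rz": 0, "gripper": 1},
  {"tx": -0.002, "ty": 0, "tz": 0, "rx": 0, "ry": 0, "rz": 0, "gripper": 1},
  {"tx": -0.01, "ty": 0, "tz": 0, "rx": 0, "ry": 0, "rz": 0, "gripper": 1},
  {"tx": -0.02, "ty": 0, "tz": 0, "rx": 0, "ry": 0, "rz": 0, "gripper": 1},
  {"tx": 0, "ty": 0, "tz": 0, "rx": 0, "ry": 0, "rz": 0, "gripper": 1},
  {"tx": 0, "ty": 0, "tz": 0, "rx": 0, "ry": 0, "rz": 0, "gripper": 1},
])

```text
time_s: 24.22
ee_pos: [500.6, 123.7, 33.6]
ee_rot: [180.0, -0.1, 6.2]
force: [0.4, -0.4, 0.8]
gripper_width: 0.6
gripper_force: 0.0
```

```bash
python3 -c "
from workcell import env
print(env.job_done())"
```

```text
the job is handed in; nothing more can be done
None
```

The job is handed in at about 24 s: the narrow carrier is in the bay against the sprung stop (at most about 7 N felt at the wrist) and the clamp lever is thrown to about 1.0 rad; the hand-in returned no verdict, and contact after letting go is inferred from a final 5 N nudge that did not shift the carrier.

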